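# Load the long cell and close the torch

## Robot

A 6-joint arm with a two-finger parallel gripper is mounted at the origin on the work surface. World frame = base frame: x ahead of the robot, y to its left, z up, the work surface at z = 0. Lengths are in mm, angles in rad, forces in N, time in s.
With the tool pointing down it reaches from about 250 to 725 mm from the base axis. Payload 4 kg.
Tool frame: the origin (TCP) lies at the very end of the fingers, on their centre line; the grasp point (between the pads) lies manip.grasp_offset behind it (manip.grasp_offset is the distance from the TCP to the grasp point, in mm); z points along the fingers, y is the line along which they close (so a half turn about z gives the same grasp; the last joint's range is limited). The gripper opens to 85 mm and grips with 20 to 120 N. Pads are 22 mm wide; open, the fingers measure 114 mm over their backs; the gripper's body (76 mm by 85 mm) begins 54 mm behind the grasp point. The pads swing forward as they close: fully open they stand 13 mm farther back than shut.
Start: joints at [1.345, 0.241, 0.005, 1.335, 0, 1.571], TCP at [111.941, 487.308, 231.306] pointing down, gripper open.
Joint ranges: [-2.72, 2.72], [-1.05, 1.87], [-1.09, 1.28], [-1.99, 2.15], [-1.42, 1.44], [-3.14, 3.14]. Speed limits (rad/s): [2.79, 2.79, 3.14, 3.14, 3.14, 3.14].

## Interface

Orientations are given as a unit quaternion [x, y, z, w].
In Python, from rig import manip gives the robot as it stands. The module is installed in compiled form; this text tells all that it offers.
- The arm moves only by the shell command python3 -m inch 'ROWS' [FORCE]. ROWS is text: rows parted by semicolons, each of 7 numbers parted by spaces: the shift along the tool's x, y, z in units of 500 mm (1.0 is 500 mm), then the turn, a rotation vector about the tool's x, y, z in units of 180 degrees (1.0 is 180 degrees), then the opening, from -1 (shut) to 1 (fully open). A call has 1 to 12 rows; each row is the pose to reach, as a shift and turn from the pose commanded when the call began, along the tool's axes at that moment, turning the shorter way round; what a row does not reach only later rows make up. A row lasts 1/12 s, in which the tool goes at most 41.7 mm and 7.16 degrees, less where a joint would pass 70% of its speed; a pose out of reach is approached as far as the arm can. A call with a number of a shift or a turn outside -1 to 1 is refused whole. A call with a gripper value outside its range is refused whole. The fingers move at their own pace and stop on an object; FORCE is the grip in N (left out, the last holds). Time passes only in rows, so rows that repeat a pose let the fingers close. It gives the time, the measured TCP pose, the force, the opening and the grip force at its end, in the units of the state.
- manip.sense(): the state, without advancing time (a new reading comes with each control period).
- manip.get_image(name): name is "scene" or "side" or "wrist"; returns a dict with "pixels" (400x640x3 uint8, blue, green, red), "range_z" (400x640 float32, mm along the optical axis (not along the pixel's ray), 0 where there is no reading), "camera_matrix" (3x3 intrinsics, pixels), "rvec" (rotation vector, rad) and "tvec" (3), from world to camera coordinates, as OpenCV has them. Camera axes: x right, y down, z forward; pixel columns grow to the right and rows downward; lengths in mm; the calibration is good to about 2 mm. A picture is of the moment at which its call begins.
- manip.close_job(): hands the job in; it is judged then, once.
The state is a dict: "t": time; "joints": joint angles; "qd": joint speeds; "joint_efforts": joint torques, N m; "tool_pos": TCP position; "tool_rot": TCP orientation; "wrist_force": force on the tool from outside, world axes, zero at the start; "wrist_torque": the same for the moment, N m; "gripper_width": finger opening in mm; "grasp_force": force on a finger pad.
Only numpy, scipy, OpenCV 4.12 (cv2) and the standard library are available. Lean on these libraries where they do the work, as an engineer would, in place of code of your own. Each camera call takes 0.05 s, during which the arm holds its last target. There are 200 camera calls.

## Task

Put the torch back together: take the long battery cell, contact button up, and slide it down into the torch barrel that stands in the wooden board until it is fully home, then push the torch head, lens up, over the barrel's open end until it sits fully down on the shoulder. Lower both in rather than letting them drop, and leave the short cell and the other things on the bench where they are.

Things in the scene. Friction and masses are not known exactly. Their poses are not given: they have to be found in the camera images.
- torch: Fixed pine board 42 mm high with an aluminium torch barrel upright in it. Origin on the barrel's axis at bench height, z up. The board spans x -50 to 50, y -55 to 205 mm. Barrel: 56 mm diameter up to a shoulder 100 mm above the bench, then a 44 mm diameter spigot to the open rim at 130 mm. Bore 36 mm diameter, 75 mm deep. The rim is chamfered outside, to 40 mm diameter over the top 6 mm.
- bore_mouth (a point): Centre of the barrel's open rim, 130 mm above the bench; z up.
- bore_floor (a point): Centre of the bore's floor, 55 mm above the bench, where the underside of the seated cell rests; z up.
- shoulder (a point): On the barrel's axis at the height of the shoulder, 100 mm above the bench, where the lower edge of the seated head rests; z up.
- long_cell: Long battery cell: black cylinder, copper band near the top, 33 mm diameter, 110 mm long with the steel contact button (12 mm wide, 3 mm high) on top; lower edge chamfered 3 mm. Stands on the bench. Origin at the centre of its underside, z along its axis to the button. About 0.23 kg. When seated, its top is 35 mm above the barrel's rim.
- head: Torch head: aluminium sleeve 80 mm high, open underneath, lens on top. 60 mm outer diameter. Bore 48 mm diameter, 70 mm deep; it clears the seated cell. Stands on the bench, lens up. Origin at the centre of its lower edge, z up. About 0.15 kg. Seated, its top is 180 mm above the bench.
- short_cell: A short cell, the same look and 33 mm diameter but only 61 mm long; not wanted, stays on the bench. Origin at the centre of its underside, z up.
- solder_spool: White spool of solder, 54 mm in diameter, 32 mm high, on the pine board; stays. Origin at the centre of its underside.
- screwdriver: Screwdriver, 190 mm long, lying on the bench along its own x; stays.
- loupe: Black round magnifier, 58 mm in diameter, 26 mm high, lying on the bench; stays. Origin at the centre of its underside.

How it is judged (in metres and radians):
On the way, in this order (a step that is already met when the one before it is completed fails the run):
1. the long cell is fully home in the barrel, button up (z of long_cell in the frame of bore_floor below 0.005 m and horizontal distance between long_cell and bore_floor below 0.005 m and angle between long_cell's own z axis and vertical below 0.1 rad), for 0.2 s.
2. the head is fully down on the barrel's shoulder, over the cell (z of head in the frame of shoulder below 0.005 m and horizontal distance between head and shoulder below 0.006 m and angle between head's own z axis and vertical below 0.08 rad), for 0.2 s.
At the end, for the whole second after the job is handed in: The long cell stands button up in the barrel, its underside within 5 mm of the bore's floor and 5 mm of its centre, tilted less than 0.1 rad; the head stands lens up on the barrel, its lower edge within 5 mm of the shoulder and 6 mm of the axis, tilted less than 0.08 rad; both at rest (all of step 1 and all of step 2 and linear speed of each of long_cell, head below 0.02 m/s); the robot touches nothing.
It fails at once if the long cell is dropped down the bore (faster than 0.6 m/s inside it) (z of long_cell in the frame of bore_floor below 0.075 m and horizontal distance between long_cell and bore_floor below 0.01 m and linear speed of long_cell above 0.6 m/s).
It fails at once if the head is dropped onto the barrel (faster than 0.6 m/s on the spigot) (z of head in the frame of shoulder below 0.03 m and horizontal distance between head and shoulder below 0.01 m and linear speed of head above 0.6 m/s).
It fails at once if the short cell is knocked over (angle between short_cell's own z axis and vertical above 0.5 rad).
It fails at once if the short cell, the spool, the screwdriver or the loupe is moved more than 30 mm (distance of any of short_cell, solder_spool, screwdriver, loupe from where it was at the start of the episode above 0.03 m).
It also fails if it takes over 69 s, if anything falls off the work surface, if the arm or the gripper's body presses on something with over 40 N, if the wrist force passes 120 N, or if a joint passes its speed limit or range.

## Working session

There is one attempt and no reset: what is moved stays moved. The work goes in short steps, Python scripts to look and compute and a shell command to move; the robot and the scene stay as the last step left them, time stands still between calls to the robot, and variables do not carry over. Pictures are saved under pics/ and viewed, at most 10 in all, crops included, and the job is handed in when it is done.

```bash
mkdir -p pics; python3 - <<'E'
from rig import manip
import cv2,numpy as np
print(manip.sense(), manip.grasp_offset)
for n in ("scene","side"):
    d=manip.get_image(n); cv2.imwrite(f"pics/{n}0.png",d["pixels"]); np.savez(f"{n}0.npz",**d)
    R=cv2.Rodrigues(d["rvec"])[0]; print(n,d["camera_matrix"].tolist(),(-R.T@d["tvec"].ravel()).round(),R.round(2).tolist())
E
```

```text
{'t': 0.0, 'joints': array([ 1.34498630e+00,  2.41390591e-01,  3.69824058e-03,  1.33520683e+00,
       -3.45202267e-06,  1.57077441e+00]), 'qd': array([0.00128994, 0.0007941 , 0.00121782, 0.00058929, 0.00077646,
       0.00063513]), 'joint_efforts': array([ 1.40642401e-04, -3.72312069e+01,  2.52411675e+01,  1.67618156e-02,
        1.86511738e-05,  2.74076442e-06]), 'tool_pos': array([111.80395309, 486.67504608, 230.41423282]), 'tool_rot': array([ 1.12654335e-01,  9.93633683e-01, -1.04492554e-03, -1.16755734e-04]), 'wrist_force': array([-0.07648455, -0.18215685, -0.00844206]), 'wrist_torque': array([ 0.0322633 , -0.00467608,  0.00452068]), 'grasp_force': 0.0, 'gripper_width': 85.648149642671} 18.700000000000003
scene [[495.79089238707877, 0.0, 323.83233187709703], [0.0, 495.79089238707877, 206.2058540979601], [0.0, 0.0, 1.0]] [1099. -284. 1008.] [[0.38, 0.93, 0.01], [0.79, -0.32, -0.52], [-0.48, 0.2, -0.85]]
side [[461.1521535318282, 0.0, 327.3197556633528], [0.0, 461.1521535318282, 198.16608227853345], [0.0, 0.0, 1.0]] [ 448. -804.  587.] [[0.99, -0.17, 0.02], [-0.07, -0.51, -0.86], [0.15, 0.84, -0.52]]
```

View pics/scene0.png

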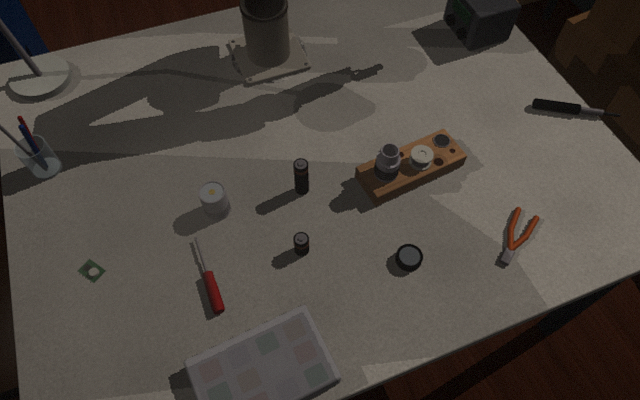

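View pics/side0.png

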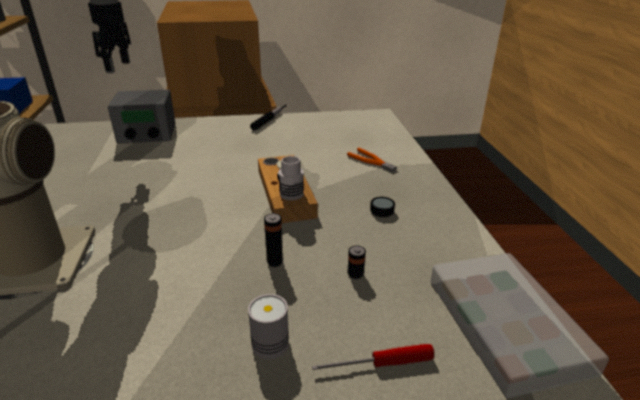

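The scene view shows the long cell's top at about (301,162), the head's lens at (212,190), the barrel rim at (390,149), and the short cell at (301,240). In the side view they are at (273,218), (268,306), (291,162) and (356,252).

I'll triangulate the tops across the two views and check the result against depth.

```bash
cat > h.py <<'E'
import cv2,numpy as np
def cloud(d):
    R=cv2.Rodrigues(d["rvec"])[0]; z=d["range_z"].astype(float); K=d["camera_matrix"]
    v,u=np.mgrid[:z.shape[0],:z.shape[1]]
    c=np.stack([(u-K[0,2])/K[0,0]*z,(v-K[1,2])/K[1,1]*z,z],-1)
    p=(c-d["tvec"].ravel())@R; p[z<=0]=np.nan; return p
def ray(d,u,v):
    R=cv2.Rodrigues(d["rvec"])[0]; r=R.T@np.linalg.solve(d["camera_matrix"],[u,v,1.]); return -R.T@d["tvec"].ravel(), r/np.linalg.norm(r)
def onplane(d,u,v,h):
    o,r=ray(d,u,v); return o+r*(h-o[2])/r[2]
def tri(a,b):
    (o,r),(q,s)=a,b; t=np.linalg.lstsq(np.stack([r,-s],1),q-o,rcond=None)[0]
    x,y=o+r*t[0],q+s*t[1]; return (x+y)/2,np.linalg.norm(x-y)
E
python3 - <<'E'
import numpy as np,cv2
from h import *
S=dict(np.load("scene0.npz"));D=dict(np.load("side0.npz"))
for n,a,b,r in [("long",(301,162),(273,218),45),("head",(212,189),(268,306),50),("rim",(390,149),(291,162),40),("short",(301,238),(356,252),40)]:
    x,g=tri(ray(S,*a),ray(D,*b)); print(n,x.round(1),round(g,1))
    for nm,d in (("scene",S),("side",D)):
        p=cloud(d).reshape(-1,3); m=np.hypot(*(p[:,:2]-x[:2]).T)<r; q=p[m&(p[:,2]>20)]
        zt=np.percentile(q[:,2],95); t=q[q[:,2]>zt-8]
        print("  ",nm,len(q),"z95",zt.round(1),"top mid",((t.min(0)+t.max(0))/2).round(1),"ext",np.ptp(t,0).round(1), "med",np.median(t,0).round(1))
big=[cv2.resize(d["pixels"][v:v+100,u:u+130],None,fx=3,fy=3,interpolation=2) for d,u,v in ((S,340,120),(S,190,145),(D,230,150),(D,220,270))]
cv2.imwrite("pics/c.png",cv2.convertScaleAbs(np.vstack([np.hstack(big[:2]),np.hstack(big[2:])]),alpha=1.6))
E
```

```text
long [472.3 -75.6 107.4] 6.4
   scene 432 z95 109.1 top mid [474.  -78.2 106.4] ext [31.5 32.  10.6] med [475.6 -79.2 107.1]
   side 766 z95 107.3 top mid [473.3 -78.5 105.5] ext [32.4 35.8 12.3] med [473.1 -83.6 106.3]
head [ 450.5 -279.6   82.3] 5.2
   scene 862 z95 81.0 top mid [ 451.6 -282.4   79. ] ext [61.7 59.3 11.9] med [ 453.2 -282.6   78.2]
   side 1932 z95 79.3 top mid [ 451.5 -282.6   76.2] ext [59.6 62.   9.9] med [ 451.4 -285.5   77.4]
rim [525.3 117.7 125.3] 7.7
   scene 1076 z95 128.9 top mid [527.9 114.9 127.7] ext [42.1 43.8 13.1] med [529.8 114.5 127.6]
   side 1145 z95 126.7 top mid [526.3 113.3 124.6] ext [42.4 46.6 11.8] med [525.9 107.7 125.3]
short [ 622.8 -134.1   53.5] 2.5
   scene 282 z95 61.1 top mid [ 624.9 -136.5   58.4] ext [34.1 32.2  9.9] med [ 625.6 -136.5   58.5]
   side 417 z95 59.3 top mid [ 624.8 -137.1   56.4] ext [32.2 34.3 10.1] med [ 623.1 -140.3   57.5]
```

View pics/c.png

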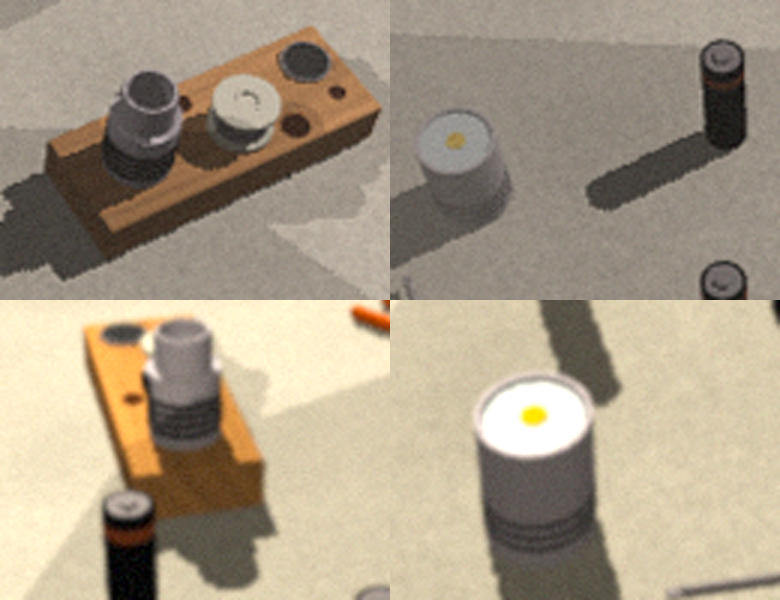

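The crops show the barrel rim ellipse, the cell's button top and the lens clearly. The positions and extents match the given sizes: 33, 60 and 44 mm across, and 110, 80 and 130 mm high. Next I'll move over the barrel, squaring the tool to the world axes, and look with the wrist camera.

```bash
python3 -m inch '-0.976 -0.542 -0.14 0 0 -0.0719 1;-0.976 -0.542 -0.14 0 0 -0.0719 1;-0.976 -0.542 -0.14 0 0 -0.0719 1;-0.976 -0.542 -0.14 0 0 -0.0719 1;-0.976 -0.542 -0.14 0 0 -0.0719 1;-0.976 -0.542 -0.14 0 0 -0.0719 1;-0.976 -0.542 -0.14 0 0 -0.0719 1;-0.976 -0.542 -0.14 0 0 -0.0719 1;-0.976 -0.542 -0.14 0 0 -0.0719 1;-0.976 -0.542 -0.14 0 0 -0.0719 1;-0.976 -0.542 -0.14 0 0 -0.0719 1;-0.976 -0.542 -0.14 0 0 -0.0719 1' 40
```

```text
t: 1.1
tool_pos: [477.8, 157.1, 292.8]
tool_rot: [0.0, 1.0, -0.0, -0.0]
wrist_force: [0.6, 0.6, -0.3]
gripper_width: 85.4
grasp_force: 0.0
```

```bash
python3 -m inch '0 0 0 0 0 0 1;0 0 0 0 0 0 1;0 0 0 0 0 0 1'; python3 - <<'E'
from rig import manip
import cv2,numpy as np
d=manip.get_image("wrist"); cv2.imwrite("pics/w1.png",d["pixels"]); np.savez("w1.npz",**d)
R=cv2.Rodrigues(d["rvec"])[0]; print((-R.T@d["tvec"].ravel()).round(1),R.round(2).tolist(),manip.sense()["tool_pos"],d["camera_matrix"][0])
E
```

```text
t: 1.35
tool_pos: [476.4, 158.8, 292.2]
tool_rot: [0.0, 1.0, -0.0, -0.001]
wrist_force: [-1.1, 1.0, 0.3]
gripper_width: 85.2
grasp_force: 0.0
[390.9 158.2 434.6] [[0.0, 1.0, -0.0], [0.95, -0.0, 0.33], [0.33, -0.0, -0.95]] [476.0075861  159.32011644 292.33149984] [307.21531029   0.         319.01419457]
```

View pics/w1.png

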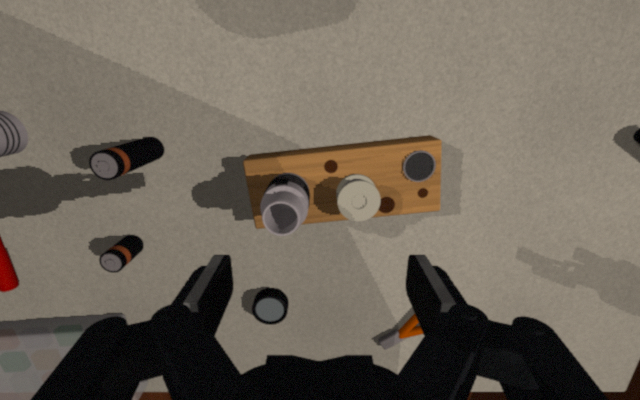

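The wrist view shows the rim at about (284,217), the long cell's top at (107,164), and the short cell at (114,258). I'll measure the tops from this view too.

```bash
cat >> h.py <<'E'
def top(d,xy,r,h,band=8):
    "circle (min enclosing contour centre) of the points within r of xy and band of height h"
    P=cloud(d); m=(np.hypot(P[...,0]-xy[0],P[...,1]-xy[1])<r)&(abs(P[...,2]-h)<band)
    q=P[m]; c,rad=cv2.minEnclosingCircle(q[:,:2].astype(np.float32)); return np.round([*c,2*rad,np.median(q[:,2]),len(q)],1),((q.min(0)+q.max(0))/2).round(1)
E
python3 - <<'E'
import numpy as np
from h import *
W,S,D=[dict(np.load(f)) for f in("w1.npz","scene0.npz","side0.npz")]
for n,xy,r,h in(("rim",(527,114),35,128),("long",(474,-78),30,110),("head",(451,-282),45,80)):
    for d in(W,S,D):
        try: print(n,*top(d,xy,r,h,6))
        except Exception as e: print(n,"none")
E
```

```text
rim [525.4 116.9  43.9 128.5 513. ] [524.7 116.7 126.9]
rim [528.  115.   44.2 127.8 142. ] [527.9 114.9 127.7]
rim [527.6 113.3  48.4 126.3 134. ] [526.3 113.3 126.3]
long [472.1 -77.   34.  107.3 739. ] [472.2 -76.9 107.7]
long [473.3 -77.7  34.4 107.2 142. ] [474.  -78.2 107.9]
long [473.3 -78.5  36.4 106.5 149. ] [473.5 -78.5 108. ]
head none
head [ 451.8 -281.1   62.9   78.2  510. ] [ 451.6 -282.4   79.5]
head [ 452.6 -282.9   62.6   77.5  969. ] [ 451.6 -282.6   77.6]
  return _methods._mean(a, axis=axis, dtype=dtype,
  ret = ret.dtype.type(ret / rcount)
```

```bash
python3 -m inch '0.006 -0.474 0.2 0 0 0 1;0.006 -0.474 0.2 0 0 0 1;0.006 -0.474 0.2 0 0 0 1;0.006 -0.474 0.2 0 0 0 1;0.006 -0.474 0.2 0 0 0 1;0.006 -0.474 0.2 0 0 0 1;0.006 -0.474 0.2 0 0 0 1;0.006 -0.474 0.2 0 0 0 1;0.006 -0.474 0.2 0 0 0 1;0.006 -0.474 0.2 0 0 0 1;0.006 -0.474 0.2 0 0 0 1;0.006 -0.474 0.2 0 0 0 1'; python3 - <<'E'
from rig import manip
import numpy as np
from h import *
d=manip.get_image("wrist"); print(manip.sense()["tool_pos"],manip.sense()["tool_rot"].round(4),*top(d,(473,-78),30,110,6))
E
```

```text
t: 2.4
tool_pos: [474.5, -76.5, 193.6]
tool_rot: [-0.002, 1.0, -0.0, 0.001]
wrist_force: [-0.3, 0.0, 0.1]
gripper_width: 85.5
grasp_force: 0.0
[474.36209811 -76.71172763 193.50980295] [-1.3e-03  1.0e+00 -0.0e+00  6.0e-04] [ 472.2  -77.1   33.5  107.2 1308. ] [472.  -77.2 107.7]
```

```bash
python3 -m inch '0.004 -0.001 0.06 0 0 0 1;0.004 -0.001 0.12 0 0 0 1;0.004 -0.001 0.17 0 0 0 1;0.004 -0.001 0.21 0 0 0 1;0.004 -0.001 0.222 0 0 0 1;0.004 -0.001 0.222 0 0 0 1;0.004 -0.001 0.222 0 0 0 1' && python3 -m inch '0 0 0 0 0 0 -1;0 0 0 0 0 0 -1;0 0 0 0 0 0 -1;0 0 0 0 0 0 -1;0 0 0 0 0 0 -1;0 0 0 0 0 0 -1;0 0 0 0 0 0 -1;0 0 0 0 0 0 -1;0 0 0 0 0 0 -1;0 0 0 0 0 0 -1' 50
```

```text
t: 3.03
tool_pos: [472.5, -78.2, 82.6]
tool_rot: [-0.0, 1.0, -0.0, 0.0]
wrist_force: [-0.2, 0.4, 0.4]
gripper_width: 85.4
grasp_force: 0.0
t: 3.87
tool_pos: [472.7, -78.4, 82.9]
tool_rot: [-0.0, 1.0, 0.0, 0.001]
wrist_force: [-0.6, 2.0, 5.8]
gripper_width: 31.6
grasp_force: 49.4
```

Gripped: the opening reads 32 mm at 49 N. I'll lift straight up and then carry it over the barrel.

```bash
python3 -m inch '0 0 -0.02 0 0 0 -1;0 0 -0.06 0 0 0 -1;0 0 -0.11 0 0 0 -1;0 0 -0.16 0 0 0 -1;0 0 -0.21 0 0 0 -1;0 0 -0.26 0 0 0 -1;0 0 -0.3 0 0 0 -1;0 0 -0.32 0 0 0 -1;0 0 -0.32 0 0 0 -1;0 0 -0.32 0 0 0 -1' && python3 -m inch '-0.01 0.03 0 0 0 0 -1;-0.02 0.08 0 0 0 0 -1;-0.036 0.14 0 0 0 0 -1;-0.052 0.2 0 0 0 0 -1;-0.07 0.26 0 0 0 0 -1;-0.085 0.32 0 0 0 0 -1;-0.1 0.36 0 0 0 0 -1;-0.106 0.382 0 0 0 0 -1;-0.107 0.386 0 0 0 0 -1;-0.107 0.386 0 0 0 0 -1;-0.107 0.386 0 0 0 0 -1;-0.107 0.386 0 0 0 0 -1'; python3 - <<'E'
from rig import manip
import numpy as np,cv2
from h import *
s=manip.sense(); print(s["tool_pos"],s["tool_rot"].round(4),s["gripper_width"])
im=[]
for n in("scene","side","wrist"):
    d=manip.get_image(n); np.savez(n+"2.npz",**d)
    try: print(n,"rim",*top(d,(526,114),35,127,7)); print(n,"cell low",*top(d,(526,114),35,200,30))
    except Exception as e: print(e)
    a,b=(340,80) if n=="scene" else (230,90) if n=="side" else (220,140)
    im.append(cv2.resize(d["pixels"][b:b+130,a:a+130],None,fx=2,fy=2,interpolation=2))
cv2.imwrite("pics/h2.png",cv2.convertScaleAbs(np.hstack(im),alpha=1.5))
E
```

```text
t: 4.7
tool_pos: [471.7, -78.6, 241.4]
tool_rot: [0.0, 1.0, -0.0, -0.0]
wrist_force: [-0.2, -0.2, -2.5]
gripper_width: 31.4
grasp_force: 50.1
t: 5.7
tool_pos: [524.9, 113.0, 241.6]
tool_rot: [0.001, 1.0, -0.0, -0.0]
wrist_force: [-0.6, 0.2, -2.5]
gripper_width: 31.1
grasp_force: 50.3
[524.86773611 113.04728451 241.62378115] [ 8.e-04  1.e+00 -4.e-04 -5.e-04] 31.109763438369676
scene rim [528.4 114.3  45.6 126.8 136. ] [528.1 114.8 126.7]
scene cell low [527.8 111.6  33.6 201.5 290. ] [530.4 111.2 200. ]
side rim [526.8 114.6  46.1 125.6 165. ] [526.5 114.7 125.4]
side cell low [525.2 108.2  34.5 199.7 408. ] [525.6 103.3 200. ]
wrist rim [525.2 116.7  43.5 128.7 497. ] [519.9 116.9 125.9]
wrist cell low [ 521.3  113.8   33.   206.2 1541. ] [515.  113.8 200. ]
```

View pics/h2.png

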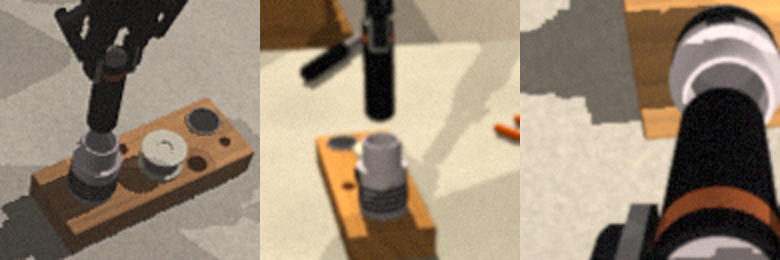

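The cell hangs upright above the rim in all three views. I'll fit circles to the visible sides of the cell and the spigot in each view to get their offset.

```bash
cat >> h.py <<'E'
from scipy.optimize import least_squares
def side(d,xy,reach,z0,z1,R):
    "axis (centre at mid height, slope) of the upright cylinder of radius R from its visible side points"
    P=cloud(d).reshape(-1,3); q=P[(np.hypot(*(P[:,:2]-xy).T)<reach)&(P[:,2]>z0)&(P[:,2]<z1)]; zm=(z0+z1)/2
    f=lambda p:np.hypot(q[:,0]-p[0]-p[2]*(q[:,2]-zm),q[:,1]-p[1]-p[3]*(q[:,2]-zm))-R
    s=least_squares(f,[*xy,0,0],loss="soft_l1"); return s.x[:2].round(1),s.x[2:].round(3),len(q),np.sqrt(np.mean(s.fun**2)).round(2)
E
python3 - <<'E'
import numpy as np
from h import *
for n in("scene","side","wrist"):
    d=dict(np.load(n+"2.npz")); xy=np.array([526,114.])
    a=side(d,xy,26,165,205,16.5); b=side(d,xy,28,104,122,22); print(n,a,b,"need",(b[0]-a[0]).round(1),"up to rim:",(b[0]+b[1]*17-a[0]+a[1]*27).round(1))
E
```

```text
scene (array([524.9, 113.2]), array([ 0.  , -0.01]), 184, np.float64(0.96)) (array([528. , 114.6]), array([0.035, 0.029]), 163, np.float64(2.14)) need [3.1 1.4] up to rim: [3.7 1.6]
side (array([525.7, 113. ]), array([-0.016, -0.011]), 267, np.float64(1.33)) (array([526.7, 115. ]), array([-0.034, -0.144]), 190, np.float64(1.98)) need [1. 2.] up to rim: [-0.  -0.7]
wrist (array([524.9, 113.8]), array([-0.   , -0.015]), 804, np.float64(0.18)) (array([525.9, 116.4]), array([0.007, 0.012]), 234, np.float64(1.67)) need [1.  2.6] up to rim: [1.1 2.4]
```

```bash
python3 -m inch '-0.0026 0.004 0.01 0 0 0 -1;-0.0026 0.004 0.03 0 0 0 -1;-0.0026 0.004 0.045 0 0 0 -1;-0.0026 0.004 0.055 0 0 0 -1;-0.0026 0.004 0.06 0 0 0 -1;-0.0026 0.004 0.065 0 0 0 -1;-0.0026 0.004 0.07 0 0 0 -1;-0.0026 0.004 0.07 0 0 0 -1' && python3 -m inch '0 0 0.01 0 0 0 -1;0 0 0.02 0 0 0 -1;0 0 0.02 0 0 0 -1'; python3 -c "
from rig import manip
print(manip.sense()['wrist_torque'])"
```

```text
t: 6.52
tool_pos: [526.5, 116.5, 206.4]
tool_rot: [-0.0, 1.0, -0.0, -0.0]
wrist_force: [-0.9, 0.3, -1.8]
gripper_width: 31.4
grasp_force: 50.2
t: 6.77
tool_pos: [526.0, 116.4, 195.7]
tool_rot: [-0.0, 1.0, -0.0, -0.001]
wrist_force: [-0.4, -0.1, -3.1]
gripper_width: 31.4
grasp_force: 50.3
[0.0455366  0.03248007 0.02141708]
```

The underside is now about 17 mm inside the bore with no contact force. I'll keep lowering.

```bash
python3 -m inch '0 0 0.01 0 0 0 -1;0 0 0.022 0 0 0 -1;0 0 0.034 0 0 0 -1;0 0 0.046 0 0 0 -1;0 0 0.058 0 0 0 -1;0 0 0.07 0 0 0 -1;0 0 0.08 0 0 0 -1;0 0 0.09 0 0 0 -1;0 0 0.098 0 0 0 -1;0 0 0.104 0 0 0 -1;0 0 0.106 0 0 0 -1;0 0 0.106 0 0 0 -1' && python3 -m inch '0 0 0.004 0 0 0 -1;0 0 0.008 0 0 0 -1;0 0 0.01 0 0 0 -1;0 0 0.01 0 0 0 -1'
```

```text
t: 7.77
tool_pos: [526.5, 116.5, 143.6]
tool_rot: [-0.0, 1.0, -0.0, -0.0]
wrist_force: [-0.2, -0.1, -2.8]
gripper_width: 31.5
grasp_force: 50.3
t: 8.1
tool_pos: [526.5, 116.5, 138.7]
tool_rot: [-0.0, 1.0, -0.0, -0.0]
wrist_force: [-0.2, -0.1, -2.2]
gripper_width: 31.6
grasp_force: 50.3
```

```bash
python3 -m inch '0 0 0.002 0 0 0 -1;0 0 0.004 0 0 0 -1;0 0 0.004 0 0 0 -1' && python3 -m inch '0 0 0 0 0 0 -1;0 0 0 0 0 0 -1;0 0 0 0 0 0 -1'
```

```text
t: 8.35
tool_pos: [527.2, 116.6, 137.9]
tool_rot: [-0.0, 1.0, 0.0, 0.001]
wrist_force: [-0.9, 0.0, 3.3]
gripper_width: 31.2
grasp_force: 50.8
t: 8.6
tool_pos: [527.3, 116.6, 137.9]
tool_rot: [-0.0, 1.0, 0.0, 0.001]
wrist_force: [-0.4, 0.2, 6.0]
gripper_width: 31.5
grasp_force: 51.0
```

The cell stopped at exactly the expected depth, with the reaction force rising by about 9 N, so it is on the floor. I'll release it, rise and check.

```bash
python3 -m inch '0 0 0 0 0 0 1;0 0 0 0 0 0 1;0 0 0 0 0 0 1;0 0 0 0 0 0 1;0 0 0 0 0 0 1;0 0 0 0 0 0 1;0 0 0 0 0 0 1;0 0 0 0 0 0 1' && python3 -m inch '0 0 -0.02 0 0 0 1;0 0 -0.06 0 0 0 1;0 0 -0.12 0 0 0 1;0 0 -0.18 0 0 0 1;0 0 -0.22 0 0 0 1;0 0 -0.24 0 0 0 1;0 0 -0.24 0 0 0 1;0 0 -0.24 0 0 0 1'; python3 - <<'E'
from rig import manip
import numpy as np,cv2
from h import *
s=manip.sense(); print(s["tool_pos"])
for n in("scene","side","wrist"):
    d=manip.get_image(n); np.savez(n+"3.npz",**d); xy=np.array([527,116.])
    try: print(n,"celltop",top(d,xy,30,163,6)[0],"axis",side(d,xy,22,135,158,16.5),"barrel",side(d,xy,34,60,95,28))
    except Exception as e: print(e)
E
```

```text
t: 9.27
tool_pos: [526.7, 116.5, 136.8]
tool_rot: [-0.0, 1.0, -0.0, -0.0]
wrist_force: [-0.4, -0.2, -0.7]
gripper_width: 85.4
grasp_force: 0.0
t: 9.93
tool_pos: [526.7, 116.5, 256.8]
tool_rot: [-0.0, 1.0, 0.0, 0.0]
wrist_force: [0.3, -0.3, -0.5]
gripper_width: 85.5
grasp_force: 0.0
[526.67010751 116.48175158 256.83879725]
scene celltop [528.2 116.6  34.9 162.3 164. ] axis (array([527.1, 116.8]), array([0.029, 0.009]), 101, np.float64(1.06)) barrel (array([526.5, 115.9]), array([-0.022,  0.011]), 225, np.float64(1.22))
side celltop [527.  114.5  36.3 161.3 102. ] axis (array([527.8, 116.8]), array([-0.01 ,  0.018]), 142, np.float64(1.3)) barrel (array([526.6, 115.6]), array([-0.018,  0.016]), 354, np.float64(1.45))
wrist celltop [ 527.   117.9   33.8  162.2 1256. ] axis (array([526.9, 117.8]), array([-0.003, -0.002]), 247, np.float64(0.17)) barrel (array([525.2, 116.8]), array([-0.012,  0.002]), 289, np.float64(2.04))
```

The cell top reads 162 mm against 165 nominal, and the cameras have been reading about 2 mm low throughout, so the cell is upright and home. Next is the head.

```bash
python3 -m inch '0.15 -0.797 0.12 0 0 0 1;0.15 -0.797 0.12 0 0 0 1;0.15 -0.797 0.12 0 0 0 1;0.15 -0.797 0.12 0 0 0 1;0.15 -0.797 0.12 0 0 0 1;0.15 -0.797 0.12 0 0 0 1;0.15 -0.797 0.12 0 0 0 1;0.15 -0.797 0.12 0 0 0 1;0.15 -0.797 0.12 0 0 0 1;0.15 -0.797 0.12 0 0 0 1;0.15 -0.797 0.12 0 0 0 1;0.15 -0.797 0.12 0 0 0 1' && python3 -m inch '0 0 0 0 0 0 1;0 0 0 0 0 0 1'; python3 - <<'E'
from rig import manip
import numpy as np,cv2
from h import *
s=manip.sense(); print(s["tool_pos"])
d=manip.get_image("wrist"); np.savez("wrist4.npz",**d); xy=np.array([452,-282.])
print("top",top(d,xy,45,79,6),"axis",side(d,xy,36,10,70,30))
E
```

```text
t: 11.08
tool_pos: [450.0, -283.2, 194.7]
tool_rot: [0.002, 1.0, 0.001, -0.002]
wrist_force: [0.5, 0.1, -0.3]
gripper_width: 85.5
grasp_force: 0.0
t: 11.25
tool_pos: [451.7, -280.8, 196.4]
tool_rot: [-0.001, 1.0, 0.0, -0.001]
wrist_force: [0.1, 0.3, -0.2]
gripper_width: 85.1
grasp_force: 0.0
[ 451.65748361 -280.80472773  196.36002934]
top (array([ 450.6, -281.7,   60.5,   78.1, 3483. ]), array([ 450.3, -281.4,   77.6])) axis (array([ 450.7, -281.5]), array([ 0.003, -0.001]), 549, np.float64(0.13))
```

```bash
python3 -m inch '0.002 -0.004 0.06 0 0 0 1;0.002 -0.004 0.12 0 0 0 1;0.002 -0.004 0.17 0 0 0 1;0.002 -0.004 0.21 0 0 0 1;0.002 -0.004 0.25 0 0 0 1;0.002 -0.004 0.28 0 0 0 1;0.002 -0.004 0.299 0 0 0 1;0.002 -0.004 0.299 0 0 0 1;0.002 -0.004 0.299 0 0 0 1' && python3 -m inch '0 0 0 0 0 0 -1;0 0 0 0 0 0 -1;0 0 0 0 0 0 -1;0 0 0 0 0 0 -1;0 0 0 0 0 0 -1;0 0 0 0 0 0 -1;0 0 0 0 0 0 -1;0 0 0 0 0 0 -1' 50
```

```text
t: 12.05
tool_pos: [451.0, -283.2, 47.5]
tool_rot: [-0.001, 1.0, 0.0, -0.0]
wrist_force: [0.3, 0.1, 0.4]
gripper_width: 85.3
grasp_force: 0.0
t: 12.72
tool_pos: [452.1, -284.5, 49.3]
tool_rot: [-0.0, 1.0, -0.001, 0.002]
wrist_force: [-0.3, 1.4, 5.5]
gripper_width: 59.2
grasp_force: 54.3
```

```bash
python3 -m inch '0 0 -0.02 0 0 0 -1;0 0 -0.06 0 0 0 -1;0 0 -0.11 0 0 0 -1;0 0 -0.16 0 0 0 -1;0 0 -0.21 0 0 0 -1;0 0 -0.26 0 0 0 -1;0 0 -0.31 0 0 0 -1;0 0 -0.35 0 0 0 -1;0 0 -0.38 0 0 0 -1;0 0 -0.39 0 0 0 -1;0 0 -0.39 0 0 0 -1;0 0 -0.39 0 0 0 -1'; python3 - <<'E'
from rig import manip
import numpy as np,cv2
from h import *
s=manip.sense(); print(s["tool_pos"],s["tool_rot"].round(4))
for n in("wrist","scene","side"):
    d=manip.get_image(n); np.savez(n+"5.npz",**d); xy=np.array([452,-282.])
    try: print(n,"top",top(d,xy,35,273,8),"axis",side(d,xy,36,200,235,30))
    except Exception as e: print(n,e)
E
```

```text
t: 13.72
tool_pos: [450.3, -283.9, 242.0]
tool_rot: [0.0, 1.0, 0.0, -0.0]
wrist_force: [-0.1, 0.3, -2.4]
gripper_width: 59.1
grasp_force: 54.2
[ 450.33869701 -283.90688914  242.01370638] [ 0.e+00  1.e+00  1.e-04 -3.e-04]
wrist top (array([  449.3,  -282. ,    68.1,   270.7, 14218. ]), array([ 449., -282.,  273.])) axis (array([ 449. , -284.3]), array([ 0.006, -0.002]), 1585, np.float64(0.21))
scene top (array([ 452.4, -281.8,   69.5,  270.2,  713. ]), array([ 449.7, -281.9,  272.9])) axis (array([ 449.3, -284.5]), array([0.006, 0.002]), 334, np.float64(0.93))
side top (array([ 449.6, -285.7,   61.9,  269.1,  496. ]), array([ 449.9, -286.2,  268.4])) axis (array([ 449.5, -284.6]), array([0.006, 0.001]), 938, np.float64(0.7))
```

The head hangs upright, with its axis about (−1, −0.5) mm from the TCP and its lower edge near z 192. I'll carry it over the barrel.

```bash
python3 -m inch '-0.005 0.03 0 0 0 0 -1;-0.018 0.09 0 0 0 0 -1;-0.033 0.16 0 0 0 0 -1;-0.048 0.23 0 0 0 0 -1;-0.064 0.3 0 0 0 0 -1;-0.08 0.38 0 0 0 0 -1;-0.096 0.46 0 0 0 0 -1;-0.112 0.54 0 0 0 0 -1;-0.126 0.62 0 0 0 0 -1;-0.14 0.7 0 0 0 0 -1;-0.15 0.76 0 0 0 0 -1;-0.1546 0.8016 0 0 0 0 -1' && python3 -m inch '0 0 0 0 0 0 -1;0 0 0 0 0 0 -1;0 0 0 0 0 0 -1;0 0 0 0 0 0 -1'; python3 - <<'E'
from rig import manip
import numpy as np,cv2
from h import *
s=manip.sense(); print(s["tool_pos"],s["tool_rot"].round(4))
im=[]
for n in("wrist","scene","side"):
    d=manip.get_image(n); np.savez(n+"6.npz",**d); xy=np.array([527,116.])
    try: print(n,"head",side(d,xy,36,200,235,30),"cell",side(d,xy,22,135,158,16.5),"spigot",side(d,xy,25,104,122,22),"barrel",side(d,xy,34,60,95,28))
    except Exception as e: print(n,e)
    a,b=(340,50) if n=="scene" else (230,60) if n=="side" else (240,140)
    im.append(cv2.resize(d["pixels"][b:b+150,a:a+130],None,fx=2,fy=2,interpolation=2))
cv2.imwrite("pics/h6.png",cv2.convertScaleAbs(np.hstack(im),alpha=1.5))
E
```

```text
t: 14.87
tool_pos: [527.6, 120.0, 241.0]
tool_rot: [-0.002, 1.0, 0.0, -0.001]
wrist_force: [0.4, -0.6, -1.9]
gripper_width: 58.9
grasp_force: 54.3
t: 15.2
tool_pos: [527.6, 115.7, 241.8]
tool_rot: [0.001, 1.0, -0.0, -0.001]
wrist_force: [0.3, 0.2, -2.9]
gripper_width: 58.8
grasp_force: 54.3
[527.59863946 115.68696116 241.8453324 ] [ 7.e-04  1.e+00 -3.e-04 -6.e-04]
wrist head (array([526.3, 115.3]), array([ 0.007, -0.   ]), 1586, np.float64(0.2)) cell (array([526.7, 117.5]), array([-0.027, -0.029]), 44, np.float64(0.14)) spigot (array([526.1, 117. ]), array([0.043, 0.008]), 218, np.float64(2.54)) barrel (array([525.2, 116.7]), array([-0.013, -0.013]), 319, np.float64(1.22))
scene head (array([526.7, 114.5]), array([-0.018,  0.013]), 321, np.float64(0.98)) cell (array([527.2, 117.1]), array([-0.003, -0.009]), 102, np.float64(1.0)) spigot (array([526.3, 116.2]), array([0.036, 0.07 ]), 97, np.float64(1.33)) barrel (array([526.4, 115.9]), array([-0.029,  0.011]), 222, np.float64(1.07))
side head (array([527.5, 114.2]), array([0.013, 0.021]), 447, np.float64(1.25)) cell (array([528. , 116.9]), array([-0.013,  0.022]), 140, np.float64(1.35)) spigot (array([526.9, 115.8]), array([-0.009,  0.015]), 145, np.float64(1.16)) barrel (array([526.5, 115.4]), array([-0.004,  0.018]), 352, np.float64(1.48))
```

View pics/h6.png

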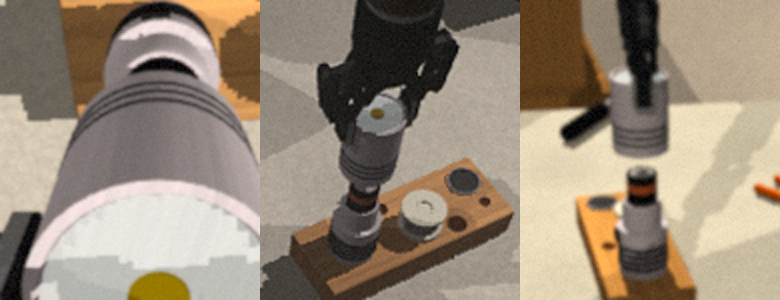

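The head hangs over the cell and barrel in all three views. The fits agree on a correction of about (−0.6, +1.5) mm. I'll lower it over the cell to just above the rim.

```bash
python3 -m inch '0.0012 0.003 0.01 0 0 0 -1;0.0012 0.003 0.025 0 0 0 -1;0.0012 0.003 0.04 0 0 0 -1;0.0012 0.003 0.055 0 0 0 -1;0.0012 0.003 0.07 0 0 0 -1;0.0012 0.003 0.085 0 0 0 -1;0.0012 0.003 0.097 0 0 0 -1;0.0012 0.003 0.104 0 0 0 -1;0.0012 0.003 0.104 0 0 0 -1;0.0012 0.003 0.104 0 0 0 -1' && python3 -m inch '0 0 0.006 0 0 0 -1;0 0 0.012 0 0 0 -1;0 0 0.018 0 0 0 -1;0 0 0.024 0 0 0 -1;0 0 0.03 0 0 0 -1;0 0 0.03 0 0 0 -1;0 0 0.03 0 0 0 -1'
```

```text
t: 16.18
tool_pos: [527.4, 118.3, 190.2]
tool_rot: [-0.0, 1.0, -0.0, -0.0]
wrist_force: [0.7, 0.2, -1.1]
gripper_width: 58.9
grasp_force: 54.3
t: 16.77
tool_pos: [527.2, 118.3, 175.1]
tool_rot: [-0.0, 1.0, -0.0, -0.0]
wrist_force: [-1.0, -0.3, -1.4]
gripper_width: 59.0
grasp_force: 54.3
```

No contact yet with the edge about 5 mm past the rim. Continuing slowly.

```bash
python3 -m inch '0 0 0.006 0 0 0 -1;0 0 0.012 0 0 0 -1;0 0 0.018 0 0 0 -1;0 0 0.024 0 0 0 -1;0 0 0.024 0 0 0 -1' && python3 -m inch '0 0 0.006 0 0 0 -1;0 0 0.012 0 0 0 -1;0 0 0.018 0 0 0 -1;0 0 0.02 0 0 0 -1;0 0 0.02 0 0 0 -1'
```

```text
t: 17.18
tool_pos: [526.8, 118.2, 162.5]
tool_rot: [-0.0, 1.0, -0.0, -0.001]
wrist_force: [-0.0, 1.3, -1.0]
gripper_width: 59.1
grasp_force: 54.3
t: 17.6
tool_pos: [527.0, 118.2, 152.9]
tool_rot: [-0.0, 1.0, -0.0, -0.0]
wrist_force: [-0.3, 0.7, -1.3]
gripper_width: 59.1
grasp_force: 54.3
```

```bash
python3 -m inch '0 0 0.003 0 0 0 -1;0 0 0.005 0 0 0 -1;0 0 0.005 0 0 0 -1;0 0 0.005 0 0 0 -1' && python3 -m inch '0 0 0.002 0 0 0 -1;0 0 0.003 0 0 0 -1;0 0 0.003 0 0 0 -1;0 0 0.003 0 0 0 -1'
```

```text
t: 17.93
tool_pos: [527.4, 118.3, 150.9]
tool_rot: [-0.0, 1.0, 0.0, 0.0]
wrist_force: [0.1, -0.1, -1.0]
gripper_width: 59.1
grasp_force: 54.3
t: 18.27
tool_pos: [527.4, 118.3, 149.4]
tool_rot: [-0.0, 1.0, -0.0, 0.0]
wrist_force: [-0.2, 0.5, -1.6]
gripper_width: 59.3
grasp_force: 54.4
```

```bash
python3 -m inch '0 0 0.002 0 0 0 -1;0 0 0.003 0 0 0 -1;0 0 0.003 0 0 0 -1;0 0 0.003 0 0 0 -1' && python3 -m inch '0 0 0.001 0 0 0 -1;0 0 0.002 0 0 0 -1;0 0 0.002 0 0 0 -1;0 0 0.002 0 0 0 -1'
```

```text
t: 18.6
tool_pos: [527.4, 118.3, 149.3]
tool_rot: [-0.0, 1.0, 0.0, 0.001]
wrist_force: [-3.4, -0.1, 6.5]
gripper_width: 59.3
grasp_force: 55.2
t: 18.93
tool_pos: [527.5, 118.3, 149.3]
tool_rot: [-0.0, 1.0, 0.0, 0.001]
wrist_force: [-3.7, 0.4, 11.0]
gripper_width: 59.0
grasp_force: 55.6
```

The downward push meets a firm stop at 149.3, which is where the shoulder is expected. I'll release, rise and check.

```bash
python3 -m inch '0 0 0 0 0 0 1;0 0 0 0 0 0 1;0 0 0 0 0 0 1;0 0 0 0 0 0 1;0 0 0 0 0 0 1;0 0 0 0 0 0 1;0 0 0 0 0 0 1' && python3 -m inch '0 0 -0.02 0 0 0 1;0 0 -0.06 0 0 0 1;0 0 -0.12 0 0 0 1;0 0 -0.18 0 0 0 1;0 0 -0.23 0 0 0 1;0 0 -0.23 0 0 0 1;0 0 -0.23 0 0 0 1;0 0 -0.23 0 0 0 1'; python3 - <<'E'
from rig import manip
import numpy as np,cv2
from h import *
im=[]
for n in("wrist","scene","side"):
    d=manip.get_image(n); xy=np.array([527,116.])
    try: print(n,"top",top(d,xy,40,178,7)[0],"head",side(d,xy,36,115,165,30),"barrel",side(d,xy,34,60,95,28))
    except Exception as e: print(n,e)
    a,b=(340,80) if n=="scene" else (230,100) if n=="side" else (240,140)
    im.append(cv2.resize(d["pixels"][b:b+150,a:a+130],None,fx=2,fy=2,interpolation=2))
cv2.imwrite("pics/h7.png",cv2.convertScaleAbs(np.hstack(im),alpha=1.5))
E
```

```text
t: 19.52
tool_pos: [527.3, 118.3, 146.7]
tool_rot: [-0.0, 1.0, -0.0, -0.0]
wrist_force: [-0.5, 0.6, -0.2]
gripper_width: 85.5
grasp_force: 0.0
t: 20.18
tool_pos: [527.1, 118.2, 261.7]
tool_rot: [-0.0, 1.0, -0.0, -0.0]
wrist_force: [-0.2, 0.3, -0.9]
gripper_width: 85.5
grasp_force: 0.0
wrist top [ 526.6  118.    60.6  178.1 4483. ] head (array([526.6, 118.1]), array([ 0.003, -0.001]), 644, np.float64(0.15)) barrel (array([525.1, 116.9]), array([-0.031,  0.017]), 218, np.float64(0.92))
scene top [528.1 116.9  62.6 178.2 553. ] head (array([526.9, 117.5]), array([-0.002,  0.008]), 376, np.float64(0.97)) barrel (array([526.2, 116. ]), array([-0.024,  0.015]), 216, np.float64(1.03))
side top [527.3 116.   63.8 177.3 335. ] head (array([527.5, 117.2]), array([0.008, 0.004]), 568, np.float64(1.32)) barrel (array([526.6, 115.5]), array([-0.028,  0.032]), 356, np.float64(1.48))
```

View pics/h7.png

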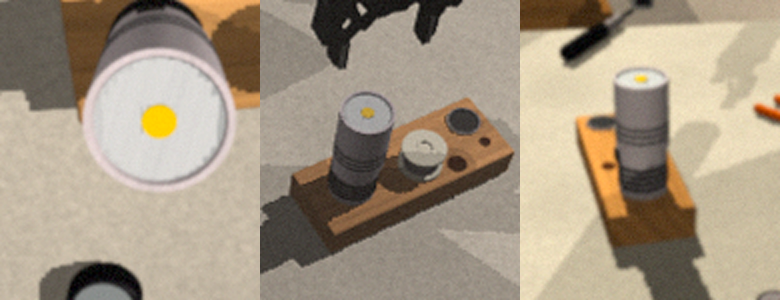

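The head is upright on the shoulder. Its top reads 178 mm against 180 nominal (the same low bias), it is within 2 mm of the axis, and the gripper is clear. Handing in.

```bash
python3 -c "
from rig import manip
print(manip.close_job())"
```

```text
the job is handed in; nothing more can be done
None
```

The torch is back together and handed in at about 20 s of the 69 s allowed: the long cell is home in the barrel, button up, and the head is down on the shoulder, lens up; the hand-in call returned no verdict.

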